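# Shut the burner's gas valve in the bench tap box

## Task

Shut off the gas to the water-bath burner: with the fingertips, push the white cover of the grey tap box on the bench along its tracks until it is fully aside against its stop, then push the yellow valve lever inside round until it is fully shut. Do not lift the cover, leave the blue lever as it is, do not disturb the glassware and tools standing around, and leave the cover open.

Things in the scene. Friction and masses are not known exactly. Their poses are not given: they have to be found in the camera images.
- tapbox: Fixed grey steel tap box on the bench, 190 (its x) x 500 (its y) x 100 mm high, outer walls 6 mm thick. Origin: centre of its underside, on the bench; z up. Its -y half is an open valve bay, its +y half a closed compartment with a flat deck, top 88 mm high. The outer walls rise to 100 mm: an open-topped track in which the cover slides along y, the end walls being its stops.
- bay (a point): Centre of the valve bay's mouth: x 0, y -125 mm in the box frame, 88 mm above the bench (ledge height). The bay is 178 mm (x) by 238 mm (y) inside, its floor 6 mm above the bench; along the two long walls run ledges 12 mm wide, top at 88 mm, that carry the cover.
- cover: Loose white plate, 174 (x) x 242 (y) x 5 mm, 0.35 to 0.7 kg, lying flat between the box walls with 2 mm play each side in x. Origin: centre of its underside, 88 mm above the bench; axes as the box's. At the start it covers the bay, origin at y -122 to -95 mm in the box frame. Pushed to +y up to the end wall (y about +123 mm) it bares the whole bay. It slides with 1 to 8 N.
- cover_bar (a point): Middle of the black bow handle's bar, over the cover's centre and 32 mm above its underside (120 mm above the bench). The bar is 110 mm long in x, 12 mm wide in y, 10 mm thick, with a 22 mm high gap below it, on a 10 mm square post near each end (50 mm from the middle).
- gas_tap: The gas valve: nickel-plated ball valve on a pipe along the box's x through the bay (pipe axis 40 mm high, radius 8 mm; nuts and valve body radius 14.5 mm). Origin: on the bench, straight below the lever's vertical hinge axis; axes as the box's. It sits at x 22 mm and either y -68 or y -170 mm in the box frame; the air valve has the other place.
- gas_lever (a joint): Turn of the yellow lever, rad: 0 = open, along the pipe, pointing to the box's -x; 1.571 = shut, across the pipe, pointing to the box's -y, against a hard stop. It shuts counter-clockwise seen from above, so push its +y side. It stays where it is left; friction about 0.15 N m. Starts between 0 and 0.3.
- gas_grip (a point): Centre of the lever's yellow sleeve: 47 mm from the hinge axis and 74 mm above the bench. The sleeve is 50 mm long (22 to 72 mm from the axis), 16 mm wide and 12 mm thick (68 to 80 mm above the bench).
- air_tap: The compressed-air valve, identical but with a blue lever; origin as for gas_tap.
- air_grip (a point): Centre of the blue lever's sleeve, as gas_grip. The lever points to the box's -x, turned at most 0.1 rad towards -y; it is to be left alone.
- beaker: Loose glass beaker, 72 mm across, 95 mm high, behind the box (its +x side). Origin: centre of its underside.
- bottle: Loose amber reagent bottle, 60 mm across, 125 mm high, behind the box. Origin: centre of its underside.
- jar: Loose sample jar with a green lid, 56 mm across, 60 mm high, in front of the box. Origin: centre of its underside.
- screwdriver: Loose green-handled screwdriver, 200 mm long, handle 26 mm thick, lying across in front of the box. Origin: under its middle.
- tube_rack: Loose wire rack of capped test tubes, 105 x 225 mm, about 130 mm high, to the right of the box (-y). Origin: centre of its underside.
- mixer: Fixed white vortex mixer with a black rubber cup, 190 x 150 mm, 142 mm high, to the left of the box (+y). Origin: centre of its underside.

How it is judged:
By the outcome, as a careful person would: the job done as asked, in the order asked, and still so for the second after the job is handed in, with the robot touching nothing.
It also fails if it takes over 48 s, if anything falls off the work surface, if the arm or the gripper's body presses on something with over 40 N, if the wrist force passes 120 N, or if a joint passes its speed limit or range.

## Robot

A 6-joint arm with a two-finger parallel gripper is mounted at the origin on the work surface. World frame = base frame: x ahead of the robot, y to its left, z up, the work surface at z = 0. Lengths are in m, angles in rad, forces in N, time in s.
With the tool pointing down it reaches from about 0.35 to 0.975 m from the base axis. Payload 17.4 kg.
Tool frame: the origin (TCP) lies at the very end of the fingers, on their centre line; the grasp point (between the pads) lies 19 mm behind it; z points along the fingers, y is the line along which they close (so a half turn about z gives the same grasp; the last joint's range is limited). The gripper opens to 85 mm and grips with 20 to 120 N. Pads are 22 mm wide; open, the fingers measure 114 mm over their backs; the gripper's body (76 mm by 85 mm) begins 54 mm behind the grasp point. The pads swing forward as they close: fully open they stand 13 mm farther back than shut.
Start: joints at [1.205, 0.116, 1.442, -0, 1.584, -0.038], TCP at [0.217, 0.639, 0.231] pointing down, gripper open.
Joint ranges: [-2.83, 2.83], [-0.83, 2.19], [0.07, 2.5], [-1.14, 4.28], [0.01, 3], [-2.97, 2.97]. Speed limits (rad/s): [1.89, 1.89, 2.22, 3.14, 3.14, 3.14].

## Interface

Orientations are given as a unit quaternion [w, x, y, z].
In Python, from plant import get_obs, read_camera, camera_model, job_done, spot_in, landmark_of gives the robot as it stands.
- The arm moves only by the tool servo_tool, never from a script. Its argument "steps" is a list of rows, each a list of 4 numbers: the shift along the tool's x, y, z in cm, then the turn about the tool's z in degrees. In form: [[dx, dy, dz, spin], ...]. A call has 1 to 10 rows; each row is the pose to reach, as a shift and turn from the pose commanded when the call began, along the tool's axes at that moment; what a row does not reach only later rows make up. A row lasts 1/12 s, in which the tool goes at most 41.7 mm and 7.16 degrees, less where a joint would pass 70% of its speed; a pose out of reach is approached as far as the arm can. A call with a gripper value outside its range is refused whole. "fingers" is the finger opening in cm, from 0 to 8.54, set as the call begins (left out, the last holds). The fingers move at their own pace and stop on an object; the grip force is fixed at half the most. Time passes only in rows, so rows that repeat a pose let the fingers close. It gives the time, the measured TCP pose, the force, the opening and the grip force at its end, in the units of the state.
- get_obs(): the state, without advancing time (a new reading comes with each control period).
- read_camera(name): name is "scene" or "top" or "wrist"; returns the picture (400x640x3 uint8, red, green, blue); there is no depth.
- camera_model(name): a dict with "camera_matrix" (3x3 intrinsics, pixels), "position" and "orientation" of the camera in the world; the wrist camera has in their place "hand_eye" (4x4, takes a point from camera to tool coordinates, whose origin is the TCP and whose axes are the flange's). Camera axes: x right, y down, z forward; pixel columns grow to the right and rows downward; lengths in m; the calibration is good to about 2 mm. A picture is of the moment at which its call begins: read the wrist's pose just before it. camera_model takes no time and is no camera call.
- job_done(): hands the job in; it is judged then, once.
Trained networks look in the newest picture that a camera, given by its name, has taken for a name from the list of things; names that differ only in an ending like _2 or _b are one class to them, and where a whole thing is asked for, a point or a joint stands for the part that bears it (a point fixed in the world has none). Each returns a list of dicts, best first, with "confidence" (0 to 1); they miss things now and then, are a little off and sometimes report something else, mostly with a low value. They report only what shows in the picture. A call takes as long as a camera call.
- spot_in(camera, target): "rect" ([left, top, right, bottom] in pixels, round what is visible of it).
- landmark_of(camera, target): "position" ([column, row] in pixels: a listed point, or the origin of a listed thing).
The state is a dict: "clock": time; "q": joint angles; "qvel": joint speeds; "tau": joint torques, N m; "position": TCP position; "tool_rot": TCP orientation; "contact_force": force on the tool from outside, world axes, zero at the start; "moment": the same for the moment, N m; "opening": finger opening in m; "gripper_force": force on a finger pad.
Only numpy, scipy, OpenCV 4.12 (cv2) and the standard library are available. Lean on these libraries where they do the work, as an engineer would, in place of code of your own. Each camera call takes 0.05 s, during which the arm holds its last target. There are 200 camera calls.

## Working session

There is one attempt and no reset: what is moved stays moved. The work goes in short steps, Python scripts to look and compute and a tool call to move; the robot and the scene stay as the last step left them, time stands still between calls to the robot, and variables do not carry over. Pictures are saved under pics/ and viewed, at most 10 in all, crops included, and the job is handed in when it is done.

Besides the shell and the picture viewer there is one more tool, called after "Emit:" as a command line: name --pt "numbers of a row" for each row, then --argument value for the rest. servo_tool: Moves the arm, as the interface text tells. Its arguments: {"type":"object","properties":{"steps":{"type":"array","items":{"type":"array","items":{"type":"number"}}},"fingers":{"type":"number"}},"required":["steps"]}

```bash
mkdir -p pics
cat > h.py <<'E'
import numpy as np, cv2
from plant import *
from scipy.spatial.transform import Rotation as R
def rq(q): return R.from_quat([q[1],q[2],q[3],q[0]]).as_matrix()
def cam(n,obs=None):
    m=camera_model(n); K=np.array(m["camera_matrix"])
    if n=="wrist":
        T=np.eye(4);T[:3,:3]=rq(obs["tool_rot"]);T[:3,3]=obs["position"]
        T=T@np.array(m["hand_eye"]); return K,T[:3,:3],T[:3,3]
    o=np.array(m["orientation"]); Rm=rq(o) if o.size==4 else o
    return K,Rm,np.array(m["position"])
def at_z(c,uv,z):
    K,Rm,p=c; d=Rm@np.linalg.solve(K,[uv[0],uv[1],1]); return p+d*(z-p[2])/d[2]
def proj(c,P):
    K,Rm,p=c; v=K@(Rm.T@(np.asarray(P)-p)); return v[:2]/v[2]
E
python3 - <<'E'
from h import *
for n in("scene","top"):
    im=read_camera(n); cv2.imwrite(f"pics/{n}0.png",im[:,:,::-1])
    c=cam(n); print(n,c[2])
    for t,z in(("tapbox",0),("bay",.088),("cover",.088),("cover_bar",.12),("jar",0),("beaker",0),("bottle",0),("tube_rack",0),("mixer",0),("screwdriver",0)):
        r=landmark_of(n,t)[:2]
        for d in r: print(t,np.round(d["position"]),round(d["confidence"],2),at_z(c,d["position"],z).round(3))
print(get_obs())
E
```

```text
scene [1.18670688 0.55498551 1.41341676]
tapbox [309. 213.] 0.96 [ 0.556 -0.079  0.   ]
cover [288. 182.] 0.68 [ 0.553 -0.177  0.088]
cover_bar [287. 177.] 0.76 [ 0.554 -0.177  0.12 ]
jar [324. 173.] 0.65 [ 0.39  -0.158  0.   ]
beaker [232. 211.] 0.89 [ 0.729 -0.284  0.   ]
bottle [279. 258.] 0.63 [ 0.745 -0.032 -0.   ]
tube_rack [237. 138.] 0.65 [ 0.493 -0.516  0.   ]
mixer [471. 324.] 0.69 [0.512 0.553 0.   ]
screwdriver [363. 208.] 0.72 [0.413 0.047 0.   ]
screwdriver [281. 258.] 0.27 [ 0.743 -0.026  0.   ]
top [0.43355703 0.00419716 1.9877178 ]
tapbox [336. 205.] 0.71 [ 0.559 -0.082  0.   ]
bay [353. 244.] 0.18 [ 0.393 -0.147  0.088]
cover [357. 204.] 0.91 [ 0.555 -0.164  0.088]
cover_bar [359. 204.] 0.96 [ 0.552 -0.171  0.12 ]
cover_bar [352. 243.] 0.34 [ 0.398 -0.139  0.12 ]
jar [354. 245.] 0.45 [ 0.385 -0.156  0.   ]
beaker [380. 167.] 0.69 [ 0.719 -0.277  0.   ]
bottle [320. 156.] 0.75 [ 0.771 -0.017  0.   ]
tube_rack [443. 219.] 0.84 [ 0.488 -0.538  0.   ]
mixer [188. 216.] 0.57 [0.522 0.548 0.   ]
screwdriver [355. 244.] 0.61 [ 0.389 -0.161  0.   ]
screwdriver [305. 238.] 0.54 [0.418 0.051 0.   ]
{'clock': 1.1, 'q': array([ 1.20518414e+00,  1.15990160e-01,  1.44157276e+00, -4.26096630e-06,
        1.58400129e+00, -3.78330081e-02]), 'qvel': array([-0.00010688,  0.00049419, -0.00078801, -0.00018921, -0.00091465,
        0.00053797]), 'tau': array([ 2.30814956e-03, -7.31761909e+01, -6.32646632e+01,  5.74992691e-05,
        4.93733933e-04,  3.22522612e-05]), 'position': array([0.21734609, 0.63906547, 0.2313267 ]), 'tool_rot': array([4.93667649e-06, 1.63156926e-01, 9.86600130e-01, 1.35072597e-05]), 'contact_force': array([0.31641243, 0.04339017, 0.3947741 ]), 'moment': array([ 0.00835581, -0.04565755, -0.00105123]), 'gripper_force': 0.0, 'opening': 0.08515528908778784}
```

Run:
```python
import cv2,numpy as np
a=cv2.imread("pics/scene0.png");b=cv2.imread("pics/top0.png")
A=cv2.resize(a[100:350,180:500],(768,600));B=cv2.resize(b[120:290,220:447],(800,600),interpolation=cv2.INTER_CUBIC)
cv2.imwrite("pics/a.png",A);cv2.imwrite("pics/b.png",B)
```

```text
(no output)
```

View pics/a.png

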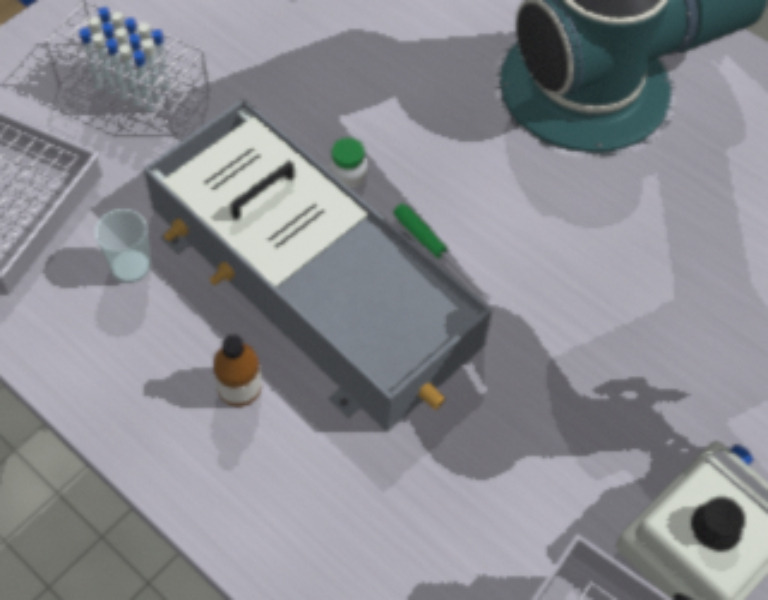

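View pics/b.png

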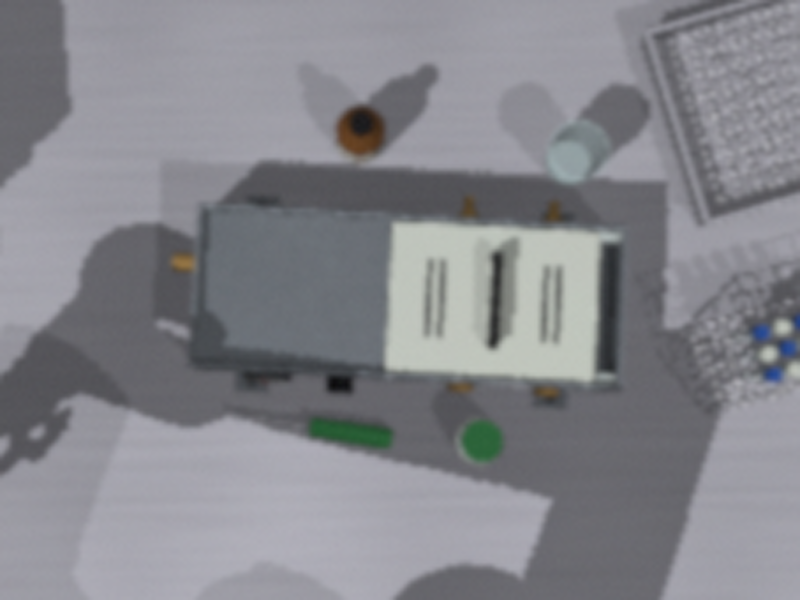

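The box lies about 3° rotated (top crop corners (200,206), (621,232), (192,366), (616,386)), with the cover's -y edge near column 600 and its bar at (496,298). Next I fit the cover's plate for exact pose.

```bash
cat >> h.py <<'E'
def totool(obs,v):  # world vector -> tool axes cm
    return (rq(obs["tool_rot"]).T@np.asarray(v)*100).round(2)
E
python3 - <<'E'
from h import *
im=cv2.imread("pics/top0.png"); c=cam("top")
m=(cv2.cvtColor(im,cv2.COLOR_BGR2HSV)[:,:,2]>185).astype(np.uint8); m[:, :325]=0;m[:,402:]=0;m[:175]=0;m[232:]=0
m=cv2.morphologyEx(m,cv2.MORPH_CLOSE,np.ones((9,9)))
n,l,s,_=cv2.connectedComponentsWithStats(m);k=1+np.argmax(s[1:,4])
cnt,_=cv2.findContours((l==k).astype(np.uint8),0,1)
r=cv2.minAreaRect(max(cnt,key=cv2.contourArea));print(r)
P=np.array([at_z(c,p,.093)for p in cv2.boxPoints(r)]);print(P.round(3),P.mean(0),np.linalg.norm(np.diff(P,axis=0),axis=1))
g=[(200,206),(621,232),(616,386),(192,366)]
Q=np.array([at_z(c,(220+u/3.524,120+v/3.529),.1)for u,v in g]);print(Q.round(3),Q.mean(0),np.linalg.norm(np.diff(Q,axis=0),axis=1))
o=get_obs();print(totool(o,np.array([.555,-.23,.2])-o["position"]))
E
```

```text
((359.4806823730469, 204.86740112304688), (57.49936294555664, 40.36518478393555), 3.012787342071533)
[[ 0.477 -0.052  0.093]
 [ 0.641 -0.064  0.093]
 [ 0.625 -0.299  0.093]
 [ 0.46  -0.286  0.093]] [ 0.5507612  -0.17513878  0.093     ] [0.16492019 0.23565093 0.16514651]
[[ 0.664  0.16   0.1  ]
 [ 0.626 -0.326  0.1  ]
 [ 0.448 -0.315  0.1  ]
 [ 0.479  0.171  0.1  ]] [ 0.55427135 -0.0775274   0.1       ] [0.48830844 0.17790329 0.48742384]
[-59.95 -71.41   3.13]
```

Emit:
servo_tool --pt "-60 -71 3 75.3" --pt "-60 -71 3 75.3" --pt "-60 -71 3 75.3" --pt "-60 -71 3 75.3" --pt "-60 -71 3 75.3" --pt "-60 -71 3 75.3" --pt "-60 -71 3 75.3" --pt "-60 -71 3 75.3" --pt "-60 -71 3 75.3" --pt "-60 -71 3 75.3" --fingers 0

```text
clock: 1.93
position: [0.3695, 0.2495, 0.2181]
tool_rot: [0.0, 0.712, 0.703, 0.0]
contact_force: [0.7, 1.2, 0.8]
opening: -0.0002
gripper_force: 0.0
```

Run:
```python
from h import *
o=get_obs();M=rq(o["tool_rot"]);print(o["clock"],o["position"],o["opening"],M.round(3),totool(o,np.array([.548,-.222,.2])-o["position"]))
```

```text
1.9333 [0.36951557 0.24954188 0.21806979] -0.00015946973970639553 [[ 0.013  1.     0.001]
 [ 1.    -0.013  0.   ]
 [ 0.     0.001 -1.   ]] [-46.92  18.44   1.8 ]
```

Emit:
servo_tool --pt "-46 18 1.5 3.7" --pt "-46 18 1.5 3.7" --pt "-46 18 1.5 3.7" --pt "-46 18 1.5 3.7" --pt "-46 18 1.5 3.7" --pt "-46 18 1.5 3.7" --pt "-46 18 1.5 3.7" --pt "-46 18 1.5 3.7" --pt "-46 18 1.5 3.7" --pt "-46 18 1.5 3.7"

```text
clock: 2.77
position: [0.5187, -0.1398, 0.2054]
tool_rot: [0.0, 0.732, 0.681, 0.0]
contact_force: [0.6, 0.5, 0.1]
opening: -0.0001
gripper_force: 0.0
```

Emit:
servo_tool --pt "-7.5 0 0 0" --pt "-7.5 0 0 0" --pt "-7.5 0 0 0" --pt "-7.5 0 0 0"

```text
clock: 3.1
position: [0.5127, -0.2138, 0.2049]
tool_rot: [-0.0, 0.733, 0.68, -0.0]
contact_force: [0.0, 1.1, 0.8]
opening: 0.0001
gripper_force: 0.0
```

Run:
```python
from h import *
o=get_obs();M=rq(o["tool_rot"]);print(o["clock"],o["position"],M[:,0].round(4),o["q"].round(2))
im=read_camera("wrist");cv2.imwrite("pics/w1.png",im[:,:,::-1]);c=cam("wrist",o)
for t,z in(("cover_bar",.12),("cover",.088),("tapbox",0)):
    for d in landmark_of("wrist",t)[:2]: print(t,d["position"],d["confidence"],at_z(c,d["position"],z))
print("pred bar",proj(c,[.551,-.174,.12]))
```

```text
3.1 [ 0.51274859 -0.21377073  0.20487146] [7.430e-02 9.972e-01 3.000e-04] [-0.44 -0.14  1.74  0.    1.54 -0.37]
cover_bar [358.6, 160.1] 0.64 [ 0.55216844 -0.17500411  0.12      ]
cover [352.1, 153.3] 0.56 [ 0.55114198 -0.17282647  0.088     ]
pred bar [357.11806469 158.96547468]
```

View pics/w1.png

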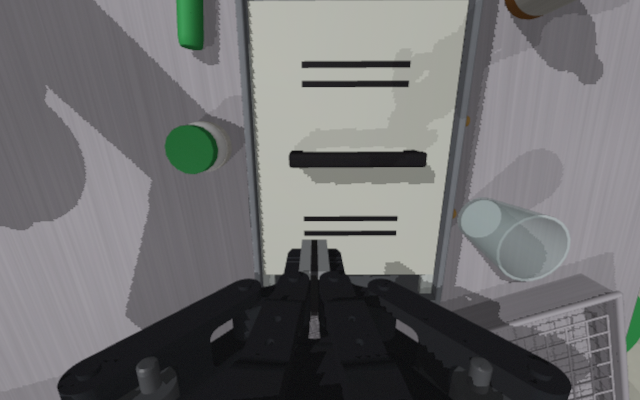

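Emit:
servo_tool --pt "0.6 3.6 2 0" --pt "0.6 3.6 5 0" --pt "0.6 3.6 8 0" --pt "0.6 3.6 9.9 0" --pt "0.6 3.6 9.9 0" --pt "0.6 3.6 9.9 0"

```text
clock: 3.8
position: [0.5494, -0.2079, 0.1063]
tool_rot: [-0.0, 0.732, 0.682, -0.0]
contact_force: [0.7, -0.4, 0.5]
opening: 0.0
gripper_force: 0.0
```

Emit:
servo_tool --pt "0.5 0 0 0" --pt "1 0 0 0" --pt "1.5 0 0 0" --pt "2 0 0 0" --pt "2.5 0 0 0" --pt "3.1 0 0 0" --pt "3.8 0 0 0" --pt "4.6 0 0 0" --pt "5.5 0 0 0" --pt "6.4 0 0 0"

```text
clock: 4.63
position: [0.5543, -0.1449, 0.107]
tool_rot: [0.001, 0.732, 0.681, 0.0]
contact_force: [0.1, -5.1, 3.2]
opening: 0.0002
gripper_force: 2.5
```

Emit:
servo_tool --pt "1 0 0 0" --pt "2 0 0 0" --pt "3 0 0 0" --pt "4 0 0 0" --pt "5 0 0 0" --pt "6 0 0 0" --pt "7 0 0 0" --pt "8 0 0 0" --pt "9 0 0 0" --pt "10 0 0 0"

```text
clock: 5.47
position: [0.5612, -0.0444, 0.1063]
tool_rot: [0.0, 0.732, 0.681, -0.0]
contact_force: [-0.2, -4.9, 3.1]
opening: 0.0001
gripper_force: 2.4
```

Emit:
servo_tool --pt "0.8 0 0 0" --pt "1.6 0 0 0" --pt "2.4 0 0 0" --pt "3.2 0 0 0" --pt "4 0 0 0" --pt "4.6 0 0 0" --pt "5.1 0 0 0" --pt "5.5 0 0 0" --pt "5.8 0 0 0" --pt "6 0 0 0"

```text
clock: 6.3
position: [0.5654, 0.0148, 0.1061]
tool_rot: [-0.0, 0.732, 0.681, -0.0]
contact_force: [-0.4, -4.0, 3.5]
opening: 0.0003
gripper_force: 2.3
```

Emit:
servo_tool --pt "0.2 0 0 0" --pt "0.4 0 0 0" --pt "0.6 0 0 0" --pt "0.8 0 0 0" --pt "1.0 0 0 0" --pt "1.1 0 0 0" --pt "1.2 0 0 0" --pt "1.2 0 0 0"

```text
clock: 6.97
position: [0.5663, 0.0267, 0.1061]
tool_rot: [-0.0, 0.732, 0.681, 0.0]
contact_force: [1.0, -3.0, 0.9]
opening: 0.0001
gripper_force: 0.9
```

Emit:
servo_tool --pt "0.1 0 0 0" --pt "0.2 0 0 0" --pt "0.3 0 0 0" --pt "0.4 0 0 0" --pt "0.4 0 0 0"

```text
clock: 7.38
position: [0.5662, 0.0293, 0.1061]
tool_rot: [0.001, 0.732, 0.681, -0.001]
contact_force: [-5.3, -15.3, 4.6]
opening: -0.0001
gripper_force: 7.9
```

Emit:
servo_tool --pt "-1 0 0 0" --pt "-3 0 0 0" --pt "-5 0 -2 0" --pt "-9 0 -5 0" --pt "-13 0 -9 0" --pt "-17 0 -12 0" --pt "-21 0 -14 0" --pt "-25 0 -14 0" --pt "-28 0 -14 0" --pt "-28 0 -14 0"

```text
clock: 8.22
position: [0.546, -0.2527, 0.2473]
tool_rot: [0.001, 0.733, 0.681, 0.0]
contact_force: [-0.0, -0.3, -0.3]
opening: -0.0002
gripper_force: 0.0
```

Emit:
servo_tool --pt "0 0 0 0" --pt "0 0 0 0"

```text
clock: 8.38
position: [0.5464, -0.2495, 0.2458]
tool_rot: [-0.0, 0.733, 0.681, 0.0]
contact_force: [-0.8, 1.1, -1.1]
opening: 0.0002
gripper_force: 0.0
```

Run:
```python
from h import *
o=get_obs();M=rq(o["tool_rot"]);print(o["clock"],o["position"],M[:,0].round(4),o["contact_force"])
im=read_camera("wrist");cv2.imwrite("pics/w2.png",im[:,:,::-1]);read_camera("top")
yd=np.array([.0715,.9974]);xd=np.array([.9974,-.0715]);b=np.array([.557,-.078])
for n in("wrist","top"):
  c=cam(n,o)
  for t,z in(("cover_bar",.12),("gas_grip",.074),("air_grip",.074),("gas_tap",0),("air_tap",0),("bay",.088)):
    for d in landmark_of(n,t)[:2]:
        p=at_z(c,d["position"],z); e=p[:2]-b
        print(n,t,d["position"],round(d["confidence"],2),p.round(3),"box",(e@xd).round(3),(e@yd).round(3))
```

```text
8.3833 [ 0.5463613 -0.2494564  0.2458102] [0.0731 0.9973 0.001 ] [-0.81290677  1.1337657  -1.13205144]
wrist cover_bar [312.3, 35.5] 0.73 [ 0.556 -0.108  0.12 ] box 0.001 -0.03
wrist gas_grip [290.3, 103.7] 0.88 [ 0.528 -0.158  0.074] box -0.023 -0.082
wrist gas_grip [313.4, 148.1] 0.28 [ 0.549 -0.206  0.074] box 0.001 -0.128
wrist air_grip [291.2, 186.1] 0.77 [ 0.521 -0.247  0.074] box -0.024 -0.171
wrist air_grip [331.4, 171.3] 0.4 [ 0.568 -0.233  0.074] box 0.022 -0.154
wrist gas_tap [331.7, 95.3] 0.62 [ 0.577 -0.147  0.   ] box 0.025 -0.067
wrist air_tap [329.4, 172.4] 0.66 [ 0.568 -0.247  0.   ] box 0.023 -0.168
wrist bay [312.8, 151.1] 0.93 [ 0.548 -0.208  0.088] box 0.001 -0.13
top cover_bar [304.5, 200.8] 0.71 [0.569 0.048 0.12 ] box 0.003 0.127
top gas_grip [354.1, 212.7] 0.37 [ 0.52  -0.154  0.074] box -0.032 -0.078
top air_grip [376.6, 212.2] 0.57 [ 0.52  -0.247  0.074] box -0.025 -0.171
top gas_tap [353.3, 199.4] 0.6 [ 0.58  -0.158  0.   ] box 0.029 -0.078
top gas_tap [375.2, 201.9] 0.31 [ 0.568 -0.252  0.   ] box 0.023 -0.172
top air_tap [374.7, 200.4] 0.41 [ 0.574 -0.25   0.   ] box 0.03 -0.17
top bay [316.6, 157.6] 0.71 [ 0.749 -0.003  0.088] box 0.186 0.088
top bay [379.5, 165.6] 0.69 [ 0.712 -0.262  0.088] box 0.167 -0.172
```

View pics/w2.png

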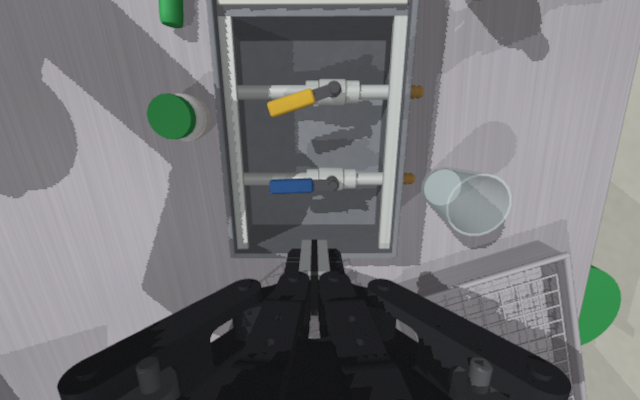

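Bay is fully open; the yellow lever (290,103) is at the far place, turned ≈0.3 rad, blue lever at (291,186). Going down on the +y side of the yellow lever.

Emit:
servo_tool --pt "4 -1.2 0 0" --pt "8 -2.4 0 0" --pt "12.1 -3.7 0 0" --pt "12.1 -3.7 3 0" --pt "12.1 -3.7 6 0" --pt "12.1 -3.7 9 0" --pt "12.1 -3.7 12 0" --pt "12.1 -3.7 14 0" --pt "12.1 -3.7 14 0" --pt "12.1 -3.7 14 0"

```text
clock: 9.92
position: [0.5181, -0.1254, 0.1061]
tool_rot: [-0.001, 0.732, 0.681, -0.0]
contact_force: [0.5, 0.3, 0.8]
opening: -0.0002
gripper_force: 0.0
```

Emit:
servo_tool --pt "0 0 1 0" --pt "0 0 2 0" --pt "0 0 3 0" --pt "0 0 4 0" --pt "0 0 4 0" --pt "0 0 4 0"

```text
clock: 10.42
position: [0.518, -0.1254, 0.0656]
tool_rot: [-0.001, 0.732, 0.681, -0.0]
contact_force: [-0.5, 0.5, 0.3]
opening: -0.0
gripper_force: 0.0
```

Run:
```python
from h import *
o=get_obs();p=o["position"];print(p,o["contact_force"])
yd=np.array([.0715,.9974]);xd=np.array([.9974,-.0715]);e=p[:2]-[.574,-.1474]
print("rel hinge",e@xd,e@yd)
im=read_camera("wrist");cv2.imwrite("pics/w3.png",im[:,:,::-1])
```

```text
[ 0.51802824 -0.12539345  0.06557023] [-0.48201092  0.52668295  0.27529793]
rel hinge -0.05739970514081865 0.017947352407508593
```

View pics/w3.png

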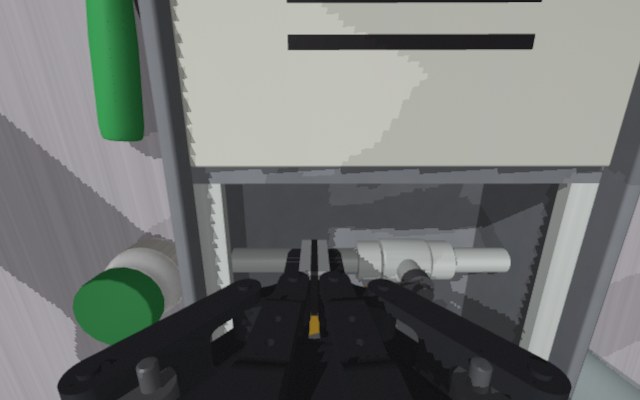

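Emit:
servo_tool --pt "-0.5 0.2 0 0" --pt "-1.1 0.3 0 0" --pt "-1.6 0.2 0 0" --pt "-2.1 0.2 0 0" --pt "-2.6 0.2 0 0" --pt "-3.1 0.3 0 0" --pt "-3.6 0.4 0 0" --pt "-4.1 0.6 0 0" --pt "-4.6 0.9 0 0" --pt "-5.1 1.2 0 0"

```text
clock: 11.3
position: [0.5268, -0.1777, 0.0661]
tool_rot: [-0.0, 0.732, 0.681, -0.0]
contact_force: [-1.1, 3.6, 0.6]
opening: -0.0004
gripper_force: 1.8
```

Emit:
servo_tool --pt "-0.4 0.4 0 0" --pt "-0.9 0.8 0 0" --pt "-1.2 1.2 0 0" --pt "-1.4 1.6 0 0" --pt "-1.6 2.0 0 0" --pt "-1.7 2.2 0 0" --pt "-1.7 2.3 0 0" --pt "-1.7 2.3 0 0"

```text
clock: 11.97
position: [0.5486, -0.196, 0.0662]
tool_rot: [0.0, 0.732, 0.681, -0.0]
contact_force: [0.0, -1.4, -0.8]
opening: -0.0002
gripper_force: 0.2
```

Emit:
servo_tool --pt "0 0.1 0 0" --pt "0 0.2 0 0" --pt "0 0.3 0 0" --pt "0 0.4 0 0" --pt "0 0.4 0 0"

```text
clock: 12.38
position: [0.5503, -0.1962, 0.0659]
tool_rot: [-0.002, 0.732, 0.681, -0.002]
contact_force: [-22.8, -0.5, 9.1]
opening: 0.0004
gripper_force: 11.8
```

Emit:
servo_tool --pt "0 -0.5 0 0" --pt "0 -1.2 0 0" --pt "0 -2 0 0" --pt "0 -2 -2 0" --pt "0 -2 -6 0" --pt "0 -2 -10 0" --pt "-2 -1 -14 0" --pt "-5 0 -18 0" --pt "-6 0 -18 0" --pt "-6 0 -18 0"

```text
clock: 13.22
position: [0.5486, -0.2587, 0.2501]
tool_rot: [0.003, 0.732, 0.681, 0.001]
contact_force: [0.5, -0.4, 0.4]
opening: 0.0001
gripper_force: 0.0
```

Emit:
servo_tool --pt "0 0 0 0" --pt "0 0 0 0"

```text
clock: 13.38
position: [0.5475, -0.2554, 0.2452]
tool_rot: [-0.001, 0.732, 0.681, -0.0]
contact_force: [0.1, 0.6, -0.2]
opening: 0.0
gripper_force: 0.0
```

Run:
```python
from h import *
o=get_obs();print(o["clock"],o["position"],o["contact_force"])
im=read_camera("wrist");t=read_camera("top")
c=cam("wrist",o)
yd=np.array([.0715,.9974]);xd=np.array([.9974,-.0715]);b=np.array([.557,-.078])
for n,ts in(("wrist",(("gas_grip",.074),("air_grip",.074))),("top",(("gas_grip",.074),("cover",.088),("cover_bar",.12),("jar",0),("beaker",0),("bottle",0)))):
  for k,z in ts:
    for d in landmark_of(n,k)[:1]:
      p=at_z(cam(n,o),d["position"],z);e=p[:2]-b;print(n,k,round(d["confidence"],2),p.round(3),(e@xd).round(3),(e@yd).round(3))
B=cv2.resize(t[120:290,220:447],(640,480),interpolation=cv2.INTER_CUBIC)
cv2.imwrite("pics/w4.png",im[:,:,::-1]);cv2.imwrite("pics/t4.png",B[:,:,::-1])
```

```text
13.3833 [ 0.5475471  -0.25539442  0.24519812] [ 0.06388045  0.61305634 -0.19942244]
wrist gas_grip 0.9 [ 0.573 -0.193  0.074] 0.024 -0.114
top gas_grip 0.53 [ 0.573 -0.196  0.074] 0.024 -0.116
top cover 0.59 [0.572 0.047 0.088] 0.006 0.126
top cover_bar 0.71 [0.563 0.051 0.12 ] -0.003 0.129
top jar 0.55 [ 0.399 -0.154  0.   ] -0.153 -0.087
top beaker 0.7 [ 0.718 -0.268  0.   ] 0.174 -0.178
top bottle 0.73 [ 0.574 -0.253  0.   ] 0.029 -0.174
```

View pics/w4.png

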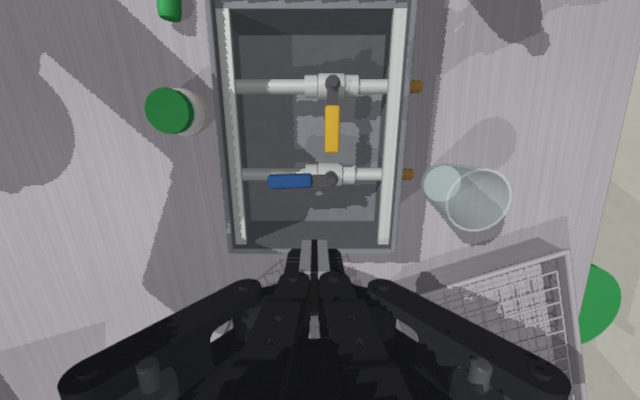

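View pics/t4.png

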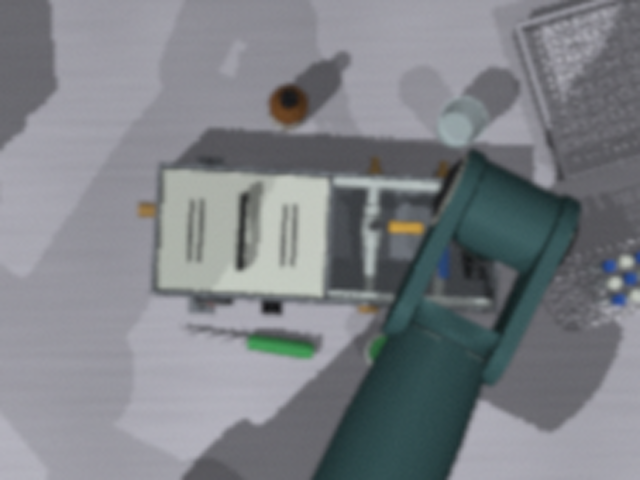

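The yellow lever runs straight across the pipe, from (332,83) to (332,150). The blue lever is unmoved at (290,181). In the top view, the cover is against the +y end wall at column 160.

```bash
python3 -c "
from plant import *
print(job_done())"
```

```text
the job is handed in; nothing more can be done
None
```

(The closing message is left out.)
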